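Set the paint mixer's speed sleeve and load the jar

ROBOT

A 7-joint arm with a two-finger parallel gripper is mounted at the origin on the work surface. World frame = base frame: x ahead of the robot, y to its left, z up, the work surface at z = 0. Lengths are in m, angles in rad, forces in N, time in s.
With the tool pointing down it reaches from about 0.4 to 0.85 m from the base axis. Payload 4.5 kg.
Tool frame: the origin (TCP) lies between the finger pads; the fingertips stand r.tip_reach ahead of it and the grasp point (between the pads) lies 3 mm ahead of it (r.tip_reach is the distance from the TCP to the fingertips, in m); z points along the fingers, y is the line along which they close (so a half turn about z gives the same grasp; the last joint's range is limited). The gripper opens to 88 mm and grips with 3 to 60 N. Pads are 18 mm wide; open, the fingers measure 123 mm over their backs; the gripper's body (75 mm by 187 mm) begins 45 mm behind the grasp point.
Start: joints at [-1.103, 0.689, -0.195, 1.565, 0.157, 0.902, -0.215], TCP at [0.263, 0.567, 0.227] pointing down, gripper open.
Joint ranges: [-3.01, 3.01], [-0.46, 2.08], [-1.47, 1.51], [0.13, 2.56], [-1, 4.14], [0.04, 2.09], [-2.66, 2.66]. Speed limits (rad/s): [2.57, 2.57, 3.14, 3.14, 3.14, 3.14, 3.14].

INTERFACE

Orientations are given as a unit quaternion [x, y, z, w].
In Python, from plant import r gives the robot as it stands.
- The arm moves only by the tool step_arm, never from a script. Its argument "motion" is a list of rows, each an object with "dp": the shift along the tool's x, y, z in mm, a list of three; "twist": the turn, a rotation vector about the tool's x, y, z in rad, a list of three; "hand": the opening, from -1 (shut) to 1 (fully open). In form: [{"dp": [dx, dy, dz], "twist": [rx, ry, rz], "hand": hand}, ...]. A call has 1 to 5 rows; each row is the pose to reach, as a shift and turn from the pose commanded when the call began, along the tool's axes at that moment; what a row does not reach only later rows make up. A row lasts 1/8 s, in which the tool goes at most 62.5 mm and 10.7 degrees, less where a joint would pass 70% of its speed; a pose out of reach is approached as far as the arm can. A call with a gripper value outside its range is refused whole. The fingers move at their own pace and stop on an object; "force" is the grip in N (left out, the last holds). Time passes only in rows, so rows that repeat a pose let the fingers close. It gives the time, the measured TCP pose, the force, the opening and the grip force at its end, in the units of the state.
- r.get_state(): the state, without advancing time (a new reading comes with each control period).
- r.snapshot(name): name is "side" or "top"; returns a dict with "pixels" (480x640x3 uint8, red, green, blue), "depth" (480x640 float32, m along the optical axis (not along the pixel's ray), 0 where there is no reading), "fx", "fy", "cx", "cy" (pixels), "xyz" and "orientation" of the camera in the world. Camera axes: x right, y down, z forward; pixel columns grow to the right and rows downward; lengths in m; the calibration is good to about 2 mm. A picture is of the moment at which its call begins.
- r.finish_job(): hands the job in; it is judged then, once.
Trained networks look in the newest picture that a camera, given by its name, has taken for a name from the list of things; names that differ only in an ending like _2 or _b are one class to them, and where a whole thing is asked for, a point or a joint stands for the part that bears it (a point fixed in the world has none). Each returns a list of dicts, best first, with "score" (0 to 1); they miss things now and then, are a little off and sometimes report something else, mostly with a low value. They report only what shows in the picture. A call takes as long as a camera call.
- r.search_frame(camera, thing): "at" ([x, y, z] in m, in the coordinates of the camera as it stood for that picture, good to about 4 mm: the middle of the surface that is visible of it).
The state is a dict: "clock": time; "q": joint angles; "qd": joint speeds; "joint_torque": joint torques, N m; "tool_pos": TCP position; "eef_rot": TCP orientation; "contact_force": force on the tool from outside, world axes, zero at the start; "moment": the same for the moment, N m; "opening": opening from 0.0 (shut) to 1.0 (fully open); "finger_force": force on a finger pad.
Only numpy, scipy, OpenCV 4.12 (cv2) and the standard library are available. Lean on these libraries where they do the work, as an engineer would, in place of code of your own. Each camera call takes 0.05 s, during which the arm holds its last target. There are 200 camera calls.

TASK

Get the paint mixer ready: turn its clicking speed sleeve until the pointer stands at 5 and let go, then stand the tall jar upright and centred on the mixer's narrow raised pad. Keep the jar upright, set it down without dropping or banging it, and leave the squat jar, the brush and the pot where they are.

Things in the scene. Friction and masses are not known exactly. Their poses are not given: they have to be found in the camera images.
- mixer: Grey paint mixer fixed to the table: housing 150 x 310 mm, top 55 mm above the table. Origin: centre of its underside, on the table; z up, long side along its y. In its frame: at y = -80 mm a dark round dial plate (142 mm across, top at height 59 mm) with the black speed sleeve at its centre; at y = +85 mm a narrow round raised pad.
- dial (a point): Centre of the dial plate, on the sleeve axis, 59 mm above the table; axes as the mixer's. White numerals 1 to 8 and ticks lie on its +x half, 58 mm from the axis, 0.4 rad (23 degrees) apart: numeral n at angle 1.4 - 0.4 (n - 1) rad, counter-clockwise from +x seen from above, so 1 is near +y, 8 near -y and 5 at -0.2 rad.
- sleeve (a joint): Angle of the speed sleeve, rad, 0 to 2.8: 0 at value 1, growing by 0.4 per value as it is turned clockwise seen from above; value n is 0.4 (n - 1), so value 5 is 1.6. It clicks into a sprung notch at each value and, once released, falls to the nearest. It starts at 1, 2 or 3.
- sleeve_grip (a point): Point on the upright axis of the black, fluted round speed sleeve at the height to grip it, 95 mm above the table. The sleeve is 54 mm in diameter, from 61 to 113 mm above the table; pinch it across its diameter from above, in any direction, fingertips above 70 mm, with a firm grip (25 to 40 N).
- pointer_tip (a point): Outer end of the white pointer fin at the foot of the sleeve, 43 mm from the sleeve axis; the fin's top is 67 mm above the table. It turns with the sleeve and points at the numeral. A white line on the sleeve's top points the same way.
- pad (a point): Centre of the top face of the mixer's narrow raised pad: a level black rubber disc 44 mm in diameter, 95 mm above the table, on an aluminium neck.
- tall_jar: The jar to load: tall, straight, closed glass jar with blue paint and a white lid, 56 mm in diameter, 105 mm high, about 0.3 kg. Origin: centre of its underside; z up. It starts standing on the table at the left or right of the mixer; grip it across its diameter about 60 mm above its underside.
- squat_jar: Bystander: squat wide jar of the same glass, blue and white lid, 84 mm in diameter, 62 mm high. Origin: centre of its underside. It stands on the side of the mixer opposite to the tall jar.
- flat_brush: Bystander: wide flat paint brush, about 190 mm long, lying on the table at the far left. Origin: on the table under its middle; bristles to its +x.
- paint_pot: Bystander: open white pot, 90 mm across, 55 mm high, at the far right. Origin: centre of its underside.

How it is judged:
By the outcome, as a careful person would: the job done as asked, in the order asked, and still so for the second after the job is handed in, with the robot touching nothing.
It also fails if it takes over 54 s, if anything falls off the work surface, if the arm or the gripper's body presses on something with over 40 N, if the wrist force passes 120 N, or if a joint passes its speed limit or range.

## Working session

There is one attempt and no reset: what is moved stays moved. The work goes in short steps, Python scripts to look and compute and a tool call to move; the robot and the scene stay as the last step left them, time stands still between calls to the robot, and variables do not carry over. Pictures are saved under pics/ and viewed, at most 10 in all, crops included, and the job is handed in when it is done.

Besides the shell and the picture viewer there is one more tool, called after "Request:" in YAML: its name, and indented under it one key for each argument. step_arm: Moves the arm, as the interface text tells. Its arguments: {"type":"object","properties":{"motion":{"type":"array"},"force":{"type":"number"}},"required":["motion"]}

```bash
mkdir -p pics; cat > h.py <<'E'
import numpy as np, cv2
from scipy.spatial.transform import Rotation as R
from plant import r
def snap(n,f=None):
    s=r.snapshot(n)
    if f: cv2.imwrite('pics/'+f,cv2.cvtColor(s['pixels'],cv2.COLOR_RGB2BGR))
    return s
def w(s,p): return R.from_quat(s['orientation']).apply(p)+s['xyz']
def px(s,u,v,z=None):
    d=np.array([(u-s['cx'])/s['fx'],(v-s['cy'])/s['fy'],1]);
    if z is None: return w(s,d*s['depth'][int(v),int(u)])
    D=R.from_quat(s['orientation']).apply(d); return s['xyz']+D*(z-s['xyz'][2])/D[2]
def proj(s,P):
    c=R.from_quat(s['orientation']).inv().apply(np.array(P)-s['xyz']); return c[0]/c[2]*s['fx']+s['cx'],c[1]/c[2]*s['fy']+s['cy']
def totool(v,st): return R.from_quat(st['eef_rot']).inv().apply(v)*1000
E
python3 - <<'E'
from h import *
np.set_printoptions(precision=4,suppress=True)
for c in('top','side'):
    s=snap(c,c+'1.png')
    print(c,s['xyz'],R.from_quat(s['orientation']).as_matrix().tolist(),s['fx'])
    for n in('mixer','sleeve_grip','pointer_tip','pad','tall_jar','squat_jar','flat_brush','paint_pot'):
        for d in r.search_frame(c,n)[:2]:
            p=w(s,d['at']); print(n,round(d['score'],2),p,np.round(proj(s,p)))
st=r.get_state();print(st['clock'],st['tool_pos'],st['eef_rot'],R.from_quat(st['eef_rot']).as_matrix(),st['opening'],r.tip_reach)
E
```

```text
top [ 0.3601 -0.0125  0.9742] [[0.14809845838001234, -0.9685908681961272, 0.19974628074769363], [-0.9889713303170654, -0.14471969964271758, 0.031494703462894916], [-0.0015982604161488, -0.20220766202692297, -0.97934136386719]] 479.4831848791786
mixer 0.67 [ 0.5384 -0.0261  0.0551] [350. 244.]
sleeve_grip 0.86 [ 0.5086 -0.0972  0.1126] [388. 260.]
sleeve_grip 0.46 [0.4792 0.3067 0.0583] [176. 249.]
pointer_tip 0.66 [ 0.5092 -0.0979  0.1149] [388. 259.]
pad 0.83 [ 0.5378 -0.0302  0.0573] [352. 244.]
tall_jar 0.78 [ 0.4804 -0.3013  0.1065] [498. 292.]
squat_jar 0.73 [0.4797 0.3053 0.0594] [177. 248.]
flat_brush 0.64 [0.6444 0.3314 0.0097] [188. 175.]
paint_pot 0.79 [ 0.6461 -0.3337  0.0208] [506. 218.]
paint_pot 0.18 [ 0.5329 -0.0268  0.0587] [350. 246.]
side [ 0.1071 -0.5085  0.8375] [[0.7708083295585901, -0.46559315608729, 0.43483046361515665], [-0.6370540047668013, -0.5677049441729913, 0.5214147019140531], [0.004088287376880939, -0.678921283630302, -0.7341996843775587]] 481.2404782410235
mixer 0.86 [ 0.5206 -0.0649  0.0564] [336. 282.]
sleeve_grip 0.72 [ 0.4979 -0.1056  0.1142] [342. 282.]
pointer_tip 0.63 [ 0.5037 -0.1076  0.1122] [345. 282.]
pad 0.88 [ 0.5177 -0.0655  0.0586] [335. 282.]
tall_jar 0.59 [ 0.4644 -0.3177  0.083 ] [410. 381.]
tall_jar 0.44 [ 0.5175 -0.0695  0.0557] [336. 284.]
squat_jar 0.98 [0.479  0.2943 0.05  ] [225. 201.]
flat_brush 0.86 [0.6374 0.326  0.0194] [272. 177.]
paint_pot 0.61 [ 0.6557 -0.3258  0.0299] [477. 338.]
0.9 [0.2627 0.5672 0.2272] [0.2152 0.9766 0.     0.    ] [[-0.9074  0.4203  0.    ]
 [ 0.4203  0.9074  0.0001]
 [ 0.      0.0001 -1.    ]] 1.0007009942463267 0.022
```

View pics/top1.png

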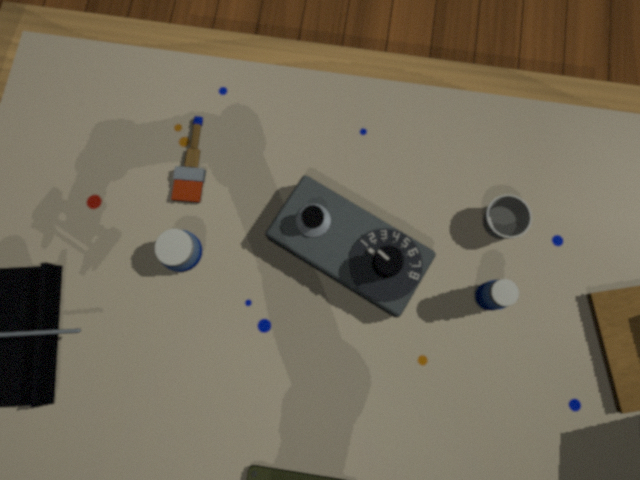

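View pics/side1.png

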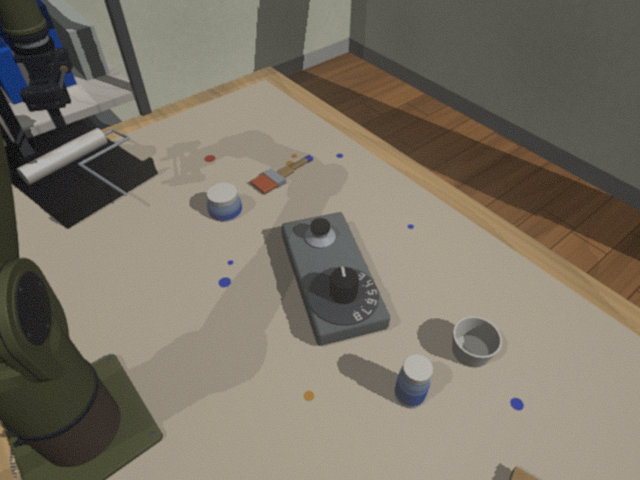

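The top view shows the squat jar at (178,250), pad at (312,217), sleeve at (388,260) with its pointer toward the upper left near 1–2, tall jar lid at (503,292) and pot at (507,217). The side view agrees: pad (320,228), sleeve (343,285), tall jar (413,380). Next I'll measure these from depth.

```bash
cat >> h.py <<'E'
def cloud(s):
    v,u=np.mgrid[0:480,0:640]; z=s['depth']
    P=np.stack([(u-s['cx'])/s['fx']*z,(v-s['cy'])/s['fy']*z,z],-1)
    Q=P.reshape(-1,3)@R.from_quat(s['orientation']).as_matrix().T+s['xyz']
    Q=Q.reshape(480,640,3); Q[z==0]=np.nan; return Q
def disc(Q,c,rad,z,tol=.006):
    m=(np.hypot(Q[...,0]-c[0],Q[...,1]-c[1])<rad)&(abs(Q[...,2]-z)<tol)
    p=Q[m]
    (x,y),rr=cv2.minEnclosingCircle(p[:,:2].astype(np.float32)*1000)
    return m,np.r_[p.mean(0),x/1000,y/1000,rr/1000,len(p)]
def pads(P): 
    d,p=P; t=np.arctan2(*(p-d)[::-1]); return t
E
python3 - <<'E'
from h import *
np.set_printoptions(precision=4,suppress=True)
for c in('top','side'):
    s=snap(c); Q=cloud(s)
    g=px(s,312,217,.095) if c=='top' else px(s,320,228,.095)
    _,a=disc(Q,g,.03,.095); _,b=disc(Q,(.505,-.1),.035,.113); _,j=disc(Q,(.478,-.306),.04,.105)
    print(c,'pad',a);print('sleeve',b);print('jar',j)
    ax=a[:2]-b[:2]; print('dist',np.hypot(*ax),'yaw',np.arctan2(ax[1],ax[0])-np.pi/2)
    # white pixels near sleeve top
    u,v=proj(s,[b[0],b[1],.113]);u,v=int(u),int(v)
    im=cv2.cvtColor(s['pixels'],cv2.COLOR_RGB2BGR)[v-40:v+40,u-40:u+40]
    cv2.imwrite(f'pics/c_{c}.png',cv2.resize(im,(400,400),interpolation=cv2.INTER_CUBIC))
    print('crop origin',u-40,v-40)
import cv2
cv2.imwrite('pics/crop.png',np.hstack([cv2.imread('pics/c_top.png'),cv2.imread('pics/c_side.png')]))
E
```

```text
top pad [  0.5735   0.0532   0.0939   0.574    0.0532   0.0222 416.    ]
sleeve [  0.5082  -0.0977   0.1121   0.5082  -0.0983   0.0277 681.    ]
jar [  0.4821  -0.3128   0.104    0.4819  -0.3138   0.0254 604.    ]
dist 0.16443662811046175 yaw -0.4083670335917815
crop origin 348 220
side pad [  0.5722   0.0504   0.0962   0.5733   0.0523   0.0221 263.    ]
sleeve [  0.5067  -0.1007   0.114    0.5088  -0.0996   0.0287 555.    ]
jar [  0.4802  -0.315    0.106    0.4821  -0.3139   0.0257 687.    ]
dist 0.16470698667071998 yaw -0.40896292885803676
crop origin 303 238
```

View pics/crop.png

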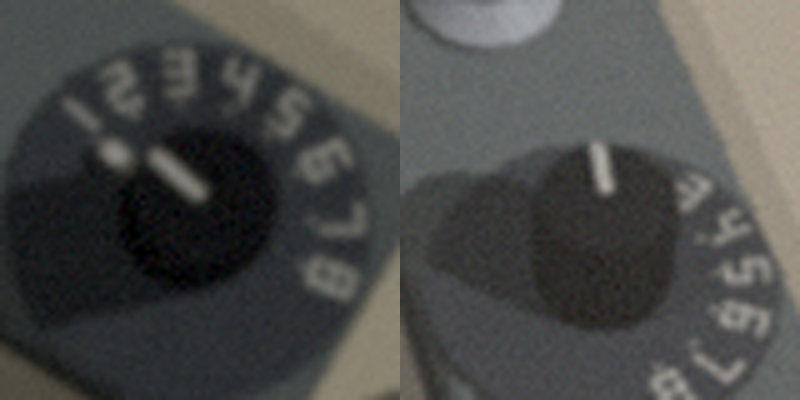

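The crop shows the white line on the sleeve top running from (205,197) to (152,152), with the fin tip at (115,152), close to numeral 1. I'll compute the exact angle.

```bash
cat > ang.py <<'E'
from h import *
YAW=-.4087; C=np.array([.508,-.0990])
def read(s,cx=C):
    "angle of the white line on the sleeve top, in mixer frame -> sleeve angle"
    u,v=[int(x) for x in proj(s,[cx[0],cx[1],.113])]
    g=cv2.cvtColor(s['pixels'],cv2.COLOR_RGB2GRAY).astype(float)
    pts=[];W=[]
    for y in range(v-20,v+21):
        for x in range(u-20,u+21):
            p=px(s,x,y,.113)[:2]-cx
            if np.hypot(*p)<.0235 and g[y,x]>80: pts.append(p);W.append(g[y,x]-80)
    p=np.average(pts,axis=0,weights=W); q=np.array(pts)-p
    ev=np.linalg.eigh(np.cov(np.array(pts).T,aweights=W))[1][:,1]; ev*=np.sign(ev@p)
    f=lambda d:1.4-(np.arctan2(d[1],d[0])-YAW)
    return len(pts),f(p),f(ev)
E
python3 - <<'E'
from ang import *
for c in('top','side'): s=snap(c);print(c,read(s))
f=lambda d:1.4-(np.arctan2(d[1],d[0])-YAW)
s=snap('top')
print('fin',f(px(s,371,250.4,.067)[:2]-C), 'one',f(px(s,348+80/5,220+115/5,.059)[:2]-C),'five',f(px(s,348+287/5,220+115/5,.059)[:2]-C))
st=r.get_state()
print('R33',R.from_quat(st['eef_rot']).as_matrix().round(3).tolist(), [ (np.array([*C,.0])-st['tool_pos']).round(4)], totool(np.array([*C,.25])-st['tool_pos'],st).round(1),st['clock'])
E
```

```text
top (40, np.float64(0.07335353388920596), np.float64(-0.0005790319175462688))
side (33, np.float64(0.09367128151633097), np.float64(-0.015355293017053517))
fin 0.024469839093889556 one 0.07645277191183486 five 1.5994393383447658
R33 [[-0.907, 0.42, 0.0], [0.42, 0.907, 0.0], [0.0, 0.0, -1.0]] [array([ 0.2453, -0.6662, -0.2273])] [-502.6 -501.4  -22.8] 1.15
```

Request:
step_arm:
  motion:
    - {"dp":[-45,-45,0],"twist":[0,0,0],"hand":1}
    - {"dp":[-88,-88,0],"twist":[0,0,0],"hand":1}
    - {"dp":[-130,-130,0],"twist":[0,0,0],"hand":1}
    - {"dp":[-172,-172,0],"twist":[0,0,0],"hand":1}
    - {"dp":[-214,-214,0],"twist":[0,0,0],"hand":1}

```text
clock: 1.78
tool_pos: [0.3677, 0.2814, 0.2275]
eef_rot: [0.215, 0.977, 0.0, 0.0]
contact_force: [1.7, -1.1, -0.7]
opening: 0.999
finger_force: 0.0
```

Request:
step_arm:
  motion:
    - {"dp":[-43,-43,0],"twist":[0,0,0],"hand":1}
    - {"dp":[-86,-86,0],"twist":[0,0,0],"hand":1}
    - {"dp":[-129,-129,0],"twist":[0,0,0],"hand":1}
    - {"dp":[-172,-172,0],"twist":[0,0,0],"hand":1}
    - {"dp":[-214,-214,0],"twist":[0,0,0],"hand":1}

```text
clock: 2.4
tool_pos: [0.472, -0.003, 0.2275]
eef_rot: [0.215, 0.977, 0.0, 0.001]
contact_force: [1.1, 0.8, 0.6]
opening: 0.999
finger_force: 0.0
```

```bash
cat > to.py <<'E'
import sys
from h import *
st=r.get_state(); t=np.array([float(x) for x in sys.argv[1:4]])
print('clock',st['clock'],'pos',np.round(st['tool_pos'],4),'q',np.round(st['q'],2),'F',np.round(st['contact_force'],1),'open',round(st['opening'],3),st['finger_force'])
print(np.round(R.from_quat(st['eef_rot']).as_matrix(),3).tolist()); print('dp',totool(t-st['tool_pos'],st).round(1))
E
python3 to.py .508 -.099 .15
```

```text
clock 2.4 pos [ 0.472  -0.003   0.2275] q [ 0.09  0.5  -0.27  2.01  0.21  0.66  0.82] F [1.1 0.8 0.6] open 0.999 0.0
[[-0.907, 0.42, 0.001], [0.42, 0.907, 0.0], [-0.001, 0.001, -1.0]]
dp [-72.9 -72.   77.5]
```

Request:
step_arm:
  motion:
    - {"dp":[-37,-36,20],"twist":[0,0,0],"hand":1}
    - {"dp":[-73,-72,40],"twist":[0,0,0],"hand":1}
    - {"dp":[-73,-72,60],"twist":[0,0,0],"hand":1}
    - {"dp":[-73,-72,77],"twist":[0,0,0],"hand":1}
    - {"dp":[-73,-72,77],"twist":[0,0,0],"hand":1}

```text
clock: 3.02
tool_pos: [0.5064, -0.0971, 0.1494]
eef_rot: [0.215, 0.977, -0.0, -0.001]
contact_force: [-0.1, 0.2, 0.5]
opening: 0.999
finger_force: 0.0
```

```bash
python3 to.py .508 -.099 .098
```

```text
clock 3.025 pos [ 0.5064 -0.0971  0.1494] q [ 0.24  0.67 -0.23  1.97  0.28  0.54  0.95] F [-0.1  0.2  0.5] open 0.999 0.0
[[-0.907, 0.42, -0.002], [0.42, 0.907, 0.0], [0.002, -0.001, -1.0]]
dp [-2.3 -1.  51.4]
```

Request:
step_arm:
  motion:
    - {"dp":[-1,-1,20],"twist":[0,0,0],"hand":1}
    - {"dp":[-2,-1,36],"twist":[0,0,0],"hand":1}
    - {"dp":[-2,-1,51],"twist":[0,0,0],"hand":1}
    - {"dp":[-2,-1,51],"twist":[0,0,0],"hand":1}
    - {"dp":[-2,-1,51],"twist":[0,0,0],"hand":1}

```text
clock: 3.65
tool_pos: [0.5087, -0.0988, 0.0994]
eef_rot: [0.215, 0.977, 0.0, 0.0]
contact_force: [-0.0, -0.2, 0.4]
opening: 1.002
finger_force: 0.0
```

```bash
python3 to.py .508 -.099 .098
```

```text
clock 3.65 pos [ 0.5087 -0.0988  0.0994] q [ 0.22  0.76 -0.19  1.99  0.32  0.42  0.92] F [-0.  -0.2  0.4] open 1.002 0.0
[[-0.907, 0.42, 0.0], [0.42, 0.907, 0.0], [-0.0, 0.0, -1.0]]
dp [ 0.6 -0.5  1.4]
```

Request:
step_arm:
  motion:
    - {"dp":[0,0,0],"twist":[0,0,0],"hand":-1}
    - {"dp":[0,0,0],"twist":[0,0,0],"hand":-1}
    - {"dp":[0,0,0],"twist":[0,0,0],"hand":-1}
    - {"dp":[0,0,0],"twist":[0,0,0],"hand":-1}
    - {"dp":[0,0,0],"twist":[0,0,0],"hand":-1}
  force: 33

```text
clock: 4.28
tool_pos: [0.5087, -0.0988, 0.0993]
eef_rot: [0.215, 0.977, 0.0, 0.0]
contact_force: [0.1, -0.2, 1.2]
opening: 0.582
finger_force: 33.0
```

Request:
step_arm:
  motion:
    - {"dp":[0,0,0],"twist":[0,0,0.15],"hand":-1}
    - {"dp":[0,0,0],"twist":[0,0,0.3],"hand":-1}
    - {"dp":[0,0,0],"twist":[0,0,0.45],"hand":-1}
    - {"dp":[0,0,0],"twist":[0,0,0.6],"hand":-1}
    - {"dp":[0,0,0],"twist":[0,0,0.75],"hand":-1}

```text
clock: 4.9
tool_pos: [0.5091, -0.0984, 0.0993]
eef_rot: [0.56, 0.829, 0.0, 0.0]
contact_force: [0.7, 0.9, -0.1]
opening: 0.586
finger_force: 33.0
```

Request:
step_arm:
  motion:
    - {"dp":[0,0,0],"twist":[0,0,0.15],"hand":-1}
    - {"dp":[0,0,0],"twist":[0,0,0.3],"hand":-1}
    - {"dp":[0,0,0],"twist":[0,0,0.45],"hand":-1}
    - {"dp":[0,0,0],"twist":[0,0,0.6],"hand":-1}
    - {"dp":[0,0,0],"twist":[0,0,0.75],"hand":-1}

```text
clock: 5.52
tool_pos: [0.5096, -0.0985, 0.0993]
eef_rot: [0.824, 0.566, 0.001, 0.0]
contact_force: [1.2, 0.9, 0.5]
opening: 0.584
finger_force: 33.0
```

Request:
step_arm:
  motion:
    - {"dp":[0,0,0],"twist":[0,0,0.1],"hand":-1}
    - {"dp":[0,0,0],"twist":[0,0,0.1],"hand":-1}
    - {"dp":[0,0,0],"twist":[0,0,0.1],"hand":-1}

```text
clock: 5.9
tool_pos: [0.5097, -0.0985, 0.0993]
eef_rot: [0.85, 0.527, 0.001, 0.0]
contact_force: [3.5, 0.8, -1.1]
opening: 0.585
finger_force: 33.0
```

```bash
python3 to.py .508 -.099 .2; python3 - <<'E'
from h import *
q=R.from_quat(r.get_state()['eef_rot']).as_matrix(); print('turned',-(np.arctan2(q[1,1],q[0,1])-np.arctan2(.9074,.4203)))
snap('side','turn.png')
im=cv2.imread('pics/turn.png')[200:360,250:450]; cv2.imwrite('pics/turnc.png',cv2.resize(im,(750,600)))
E
```

```text
clock 5.9 pos [ 0.5097 -0.0985  0.0993] q [-0.01  0.77  0.18  2.01 -0.33  0.39 -0.03] F [ 3.5  0.8 -1.1] open 0.585 33.00001859664917
[[0.445, 0.896, 0.002], [0.896, -0.445, 0.0], [0.001, 0.002, -1.0]]
dp [  -1.1   -1.1 -100.7]
turned 1.5977953256906026
```

View pics/turnc.png

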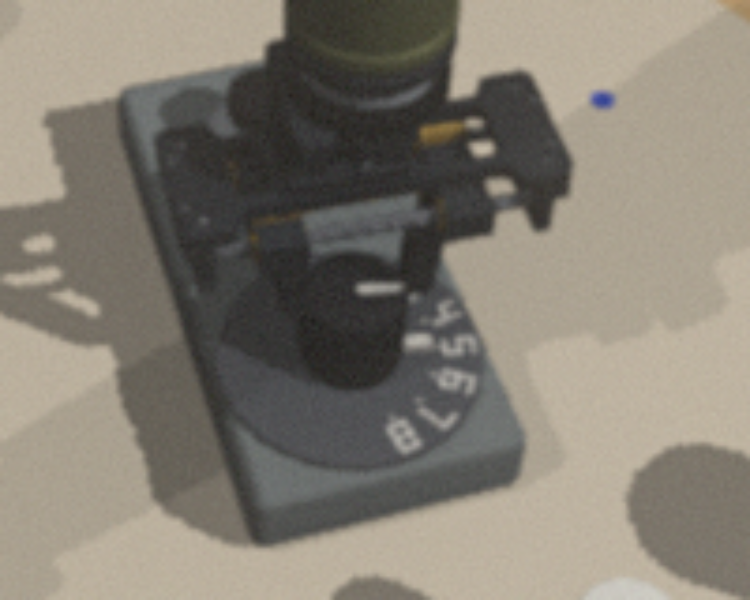

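The fin tip at (418,340) points at the 5 at (458,345). I'll let go and lift.

Request:
step_arm:
  motion:
    - {"dp":[0,0,0],"twist":[0,0,0.1],"hand":1}
    - {"dp":[0,0,0],"twist":[0,0,0],"hand":1}
    - {"dp":[0,0,0],"twist":[0,0,0],"hand":1}
    - {"dp":[0,0,0],"twist":[0,0,0],"hand":1}
    - {"dp":[0,0,0],"twist":[0,0,0],"hand":1}

```text
clock: 6.58
tool_pos: [0.5083, -0.099, 0.0991]
eef_rot: [0.851, 0.526, -0.0, -0.0]
contact_force: [-0.4, -1.0, 0.7]
opening: 0.999
finger_force: 0.0
```

Request:
step_arm:
  motion:
    - {"dp":[0,0,-25],"twist":[0,0,0],"hand":1}
    - {"dp":[0,0,-70],"twist":[0,0,0],"hand":1}
    - {"dp":[0,0,-100],"twist":[0,0,0],"hand":1}
    - {"dp":[0,0,-100],"twist":[0,0,0],"hand":1}

```text
clock: 7.08
tool_pos: [0.5099, -0.0992, 0.2011]
eef_rot: [0.851, 0.526, 0.002, 0.001]
contact_force: [0.1, 0.9, -0.7]
opening: 1.003
finger_force: 0.0
```

```bash
python3 to.py .482 -.3138 .2; python3 - <<'E'
from ang import *
print(read(snap('side')))
E
```

```text
clock 7.075 pos [ 0.5099 -0.0992  0.2011] q [-0.07  0.6   0.28  1.93 -0.27  0.64 -0.08] F [ 0.1  0.9 -0.7] open 1.003 0.0
[[0.447, 0.895, 0.005], [0.895, -0.447, -0.001], [0.002, 0.004, -1.0]]
dp [-204.4   71.     1.1]
(44, np.float64(1.4068424342813575), np.float64(1.5768372483231434))
```

Sleeve reads 1.58, so it's at 5. Now the jar.

Request:
step_arm:
  motion:
    - {"dp":[-50,18,0],"twist":[0,0,0],"hand":1}
    - {"dp":[-102,36,0],"twist":[0,0,0],"hand":1}
    - {"dp":[-154,54,0],"twist":[0,0,0],"hand":1}
    - {"dp":[-204,71,0],"twist":[0,0,0],"hand":1}
    - {"dp":[-204,71,30],"twist":[0,0,0],"hand":1}

```text
clock: 7.75
tool_pos: [0.4795, -0.3197, 0.1691]
eef_rot: [0.853, 0.522, -0.001, 0.003]
contact_force: [0.5, 0.6, -0.1]
opening: 0.999
finger_force: 0.0
```

Request:
step_arm:
  motion:
    - {"dp":[0,0,0],"twist":[0,0,0],"hand":1}
    - {"dp":[0,0,0],"twist":[0,0,0],"hand":1}

```text
clock: 8.0
tool_pos: [0.4811, -0.312, 0.1688]
eef_rot: [0.85, 0.527, -0.0, -0.001]
contact_force: [0.2, 0.8, -0.3]
opening: 0.996
finger_force: 0.0
```

```bash
python3 to.py .482 -.3138 .069; python3 - <<'E'
from h import *
s=snap('side');print(disc(cloud(s),(.482,-.314),.04,.105)[1].round(4))
E
```

```text
clock 8.0 pos [ 0.4811 -0.312   0.1688] q [ 0.36  0.71  0.23  1.79 -0.24  0.66  0.26] F [ 0.2  0.8 -0.3] open 0.996 0.0
[[0.445, 0.895, -0.001], [0.895, -0.445, 0.001], [0.001, -0.001, -1.0]]
dp [-1.3  1.8 99.8]
[ 4.803e-01 -3.150e-01  1.061e-01  4.820e-01 -3.143e-01  2.540e-02
  6.830e+02]
```

Request:
step_arm:
  motion:
    - {"dp":[-1,1,30],"twist":[0,0,0],"hand":1}
    - {"dp":[-1,1,55],"twist":[0,0,0],"hand":1}
    - {"dp":[-1,1,80],"twist":[0,0,0],"hand":1}
    - {"dp":[-1,1,100],"twist":[0,0,0],"hand":1}
    - {"dp":[-1,1,100],"twist":[0,0,0],"hand":1}

```text
clock: 8.68
tool_pos: [0.4814, -0.3133, 0.0688]
eef_rot: [0.85, 0.527, -0.0, -0.001]
contact_force: [-1.1, -0.5, -1.1]
opening: 1.003
finger_force: 0.0
```

```bash
python3 to.py .482 -.314 .069
```

```text
clock 8.675 pos [ 0.4814 -0.3133  0.0688] q [ 0.41  0.86  0.16  1.85 -0.28  0.45  0.3 ] F [-1.1 -0.5 -1.1] open 1.003 0.0
[[0.445, 0.895, -0.001], [0.895, -0.445, 0.001], [0.001, -0.002, -1.0]]
dp [-0.3  0.8 -0.2]
```

Request:
step_arm:
  motion:
    - {"dp":[0,0.5,0],"twist":[0,0,0],"hand":-1}
    - {"dp":[0,0.5,0],"twist":[0,0,0],"hand":-1}
    - {"dp":[0,0.5,0],"twist":[0,0,0],"hand":-1}
    - {"dp":[0,0.5,0],"twist":[0,0,0],"hand":-1}
    - {"dp":[0,0.5,0],"twist":[0,0,0],"hand":-1}
  force: 20

```text
clock: 9.3
tool_pos: [0.4822, -0.3149, 0.0695]
eef_rot: [0.85, 0.526, 0.0, 0.0]
contact_force: [0.5, -0.0, 1.5]
opening: 0.56
finger_force: 20.0
```

Request:
step_arm:
  motion:
    - {"dp":[0,0,-10],"twist":[0,0,0],"hand":-1}
    - {"dp":[0,0,-40],"twist":[0,0,0],"hand":-1}
    - {"dp":[0,0,-80],"twist":[0,0,0],"hand":-1}
    - {"dp":[0,0,-120],"twist":[0,0,0],"hand":-1}
    - {"dp":[0,0,-160],"twist":[0,0,0],"hand":-1}

```text
clock: 9.93
tool_pos: [0.4811, -0.3142, 0.2305]
eef_rot: [0.851, 0.526, -0.0, -0.001]
contact_force: [0.3, -0.4, -3.0]
opening: 0.558
finger_force: 20.0
```

```bash
python3 to.py .5737 .0526 .235; python3 - <<'E'
from h import *
snap('side','lift.png')
E
```

```text
clock 9.925 pos [ 0.4811 -0.3142  0.2305] q [ 0.34  0.63  0.26  1.73 -0.21  0.81  0.24] F [ 0.3 -0.4 -3. ] open 0.558 20.003898267023033
[[0.447, 0.895, -0.001], [0.895, -0.447, 0.001], [0.0, -0.001, -1.0]]
dp [369.5 -81.   -4.3]
```

View pics/lift.png

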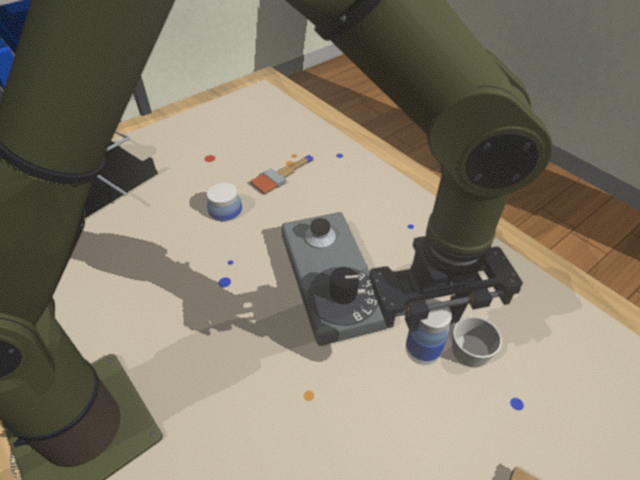

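Jar is lifted and upright at (427,335), clear of the pot, and the pointer still shows 5. The opening is a little smaller than expected, so I'll check how the jar sits in the grip by fitting a cylinder.

```bash
cat > fit.py <<'E'
from h import *
from scipy.optimize import least_squares
def fit(c='side'):
    st=r.get_state();t=np.array(st['tool_pos']); s=snap(c);Q=cloud(s)
    b=t[2]-.069
    m=(np.hypot(Q[...,0]-t[0],Q[...,1]-t[1])<.045)&(Q[...,2]>b+.005)&(Q[...,2]<b+.042)
    P=Q[m]; z=P[:,2]-b
    f=lambda v,rad:np.hypot(P[:,0]-v[0]-v[2]*z,P[:,1]-v[1]-v[3]*z)-rad
    o=least_squares(lambda v:f(v,.028),[*t[:2],0,0],loss='soft_l1',f_scale=.001)
    o2=least_squares(lambda v:f(np.r_[v[:2],0,0],v[2]),[*t[:2],.028],loss='soft_l1',f_scale=.001)
    a=Q[(np.hypot(Q[...,0]-t[0],Q[...,1]-t[1])<.045)&(Q[...,2]>.11)][:,2]
    print(c,len(P),'tcp',t.round(4),'axis',o.x.round(4),'rms',np.std(o.fun).round(4),'free r',o2.x.round(4),'zmin',np.percentile(a,[.5,2]).round(4))
if __name__=='__main__': fit('side');fit('top')
E
python3 fit.py
```

```text
side 442 tcp [ 0.4835 -0.3163  0.2357] axis [ 0.4847 -0.3153 -0.0387 -0.0065] rms 0.0006 free r [ 0.4838 -0.3154  0.0281] zmin [0.1771 0.195 ]
top 242 tcp [ 0.4836 -0.3163  0.2335] axis [ 0.4842 -0.3166 -0.0141  0.036 ] rms 0.0004 free r [ 0.4839 -0.3158  0.028 ] zmin [0.1717 0.1868]
```

Request:
step_arm:
  motion:
    - {"dp":[20,-5,0],"twist":[0,0,0],"hand":-1}
    - {"dp":[55,-12,0],"twist":[0,0,0],"hand":-1}
    - {"dp":[95,-22,0],"twist":[0,0,0],"hand":-1}
    - {"dp":[140,-32,0],"twist":[0,0,0],"hand":-1}
    - {"dp":[185,-42,0],"twist":[0,0,0],"hand":-1}

```text
clock: 10.7
tool_pos: [0.5256, -0.1286, 0.2275]
eef_rot: [0.851, 0.526, -0.001, -0.001]
contact_force: [0.7, -0.3, -3.2]
opening: 0.558
finger_force: 20.0
```

Request:
step_arm:
  motion:
    - {"dp":[45,-10,0],"twist":[0,0,0],"hand":-1}
    - {"dp":[90,-20,0],"twist":[0,0,0],"hand":-1}
    - {"dp":[130,-30,0],"twist":[0,0,0],"hand":-1}
    - {"dp":[165,-38,0],"twist":[0,0,0],"hand":-1}
    - {"dp":[184,-40,0],"twist":[0,0,0],"hand":-1}

```text
clock: 11.32
tool_pos: [0.5721, 0.0548, 0.2274]
eef_rot: [0.85, 0.527, -0.001, -0.001]
contact_force: [0.4, -0.8, -2.9]
opening: 0.558
finger_force: 20.0
```

Request:
step_arm:
  motion:
    - {"dp":[0,0,0],"twist":[0,0,0],"hand":-1}
    - {"dp":[0,0,0],"twist":[0,0,0],"hand":-1}
    - {"dp":[0,0,0],"twist":[0,0,0],"hand":-1}

```text
clock: 11.7
tool_pos: [0.5729, 0.0499, 0.2293]
eef_rot: [0.851, 0.525, -0.0, 0.0]
contact_force: [0.1, -0.5, -2.0]
opening: 0.56
finger_force: 20.0
```

```bash
python3 to.py .5737 .0526 .180; python3 fit.py
```

```text
clock 11.7 pos [0.5729 0.0499 0.2293] q [-0.36  0.64  0.33  1.73 -0.26  0.81 -0.37] F [ 0.1 -0.5 -2. ] open 0.56 20.004199403374514
[[0.449, 0.893, -0.0], [0.893, -0.449, -0.001], [-0.001, 0.0, -1.0]]
dp [ 2.8 -0.5 49.3]
side 359 tcp [0.5729 0.0499 0.2293] axis [ 0.5734  0.0512 -0.0154 -0.0213] rms 0.001 free r [0.5731 0.0508 0.0281] zmin [0.1682 0.1807]
top 97 tcp [0.573  0.0503 0.2293] axis [ 0.5734  0.0511 -0.0229 -0.0031] rms 0.0003 free r [0.5726 0.0507 0.0276] zmin [0.1763 0.2088]
```

Request:
step_arm:
  motion:
    - {"dp":[2,0,12],"twist":[0,0,0],"hand":-1}
    - {"dp":[2,0,30],"twist":[0,0,0],"hand":-1}
    - {"dp":[2,0,46],"twist":[0,0,0],"hand":-1}
    - {"dp":[2,0,54],"twist":[0,0,0],"hand":-1}
    - {"dp":[2,0,57],"twist":[0,0,0],"hand":-1}

```text
clock: 12.42
tool_pos: [0.574, 0.0538, 0.1716]
eef_rot: [0.851, 0.526, -0.0, -0.0]
contact_force: [-0.2, -0.7, -3.4]
opening: 0.557
finger_force: 20.0
```

Request:
step_arm:
  motion:
    - {"dp":[0,0,0],"twist":[0,0,0],"hand":-1}
    - {"dp":[0,0,0],"twist":[0,0,0],"hand":-1}

```text
clock: 12.68
tool_pos: [0.5746, 0.0539, 0.1727]
eef_rot: [0.85, 0.526, 0.001, 0.0]
contact_force: [-0.2, 0.2, -3.4]
opening: 0.559
finger_force: 20.0
```

```bash
python3 to.py .5734 .052 .1645; python3 fit.py
```

```text
clock 12.675 pos [0.5746 0.0539 0.1727] q [-0.34  0.71  0.29  1.78 -0.3   0.68 -0.35] F [-0.2  0.2 -3.4] open 0.559 20.004685454468927
[[0.447, 0.895, 0.001], [0.895, -0.447, 0.0], [0.001, 0.001, -1.0]]
dp [-2.3 -0.3  8.2]
side 319 tcp [0.5746 0.0539 0.1727] axis [ 0.5755  0.0552 -0.0232 -0.0136] rms 0.0011 free r [0.5749 0.0549 0.028 ] zmin [0.114  0.1277]
top 74 tcp [0.5746 0.0539 0.1727] axis [ 0.5747  0.0549 -0.0166 -0.008 ] rms 0.0003 free r [0.5744 0.0548 0.0281] zmin [0.1222 0.1551]
```

Request:
step_arm:
  motion:
    - {"dp":[-1,0,1],"twist":[0,0,0],"hand":-1}
    - {"dp":[-2,0,3],"twist":[0,0,0],"hand":-1}
    - {"dp":[-2,0,4],"twist":[0,0,0],"hand":-1}
    - {"dp":[-2,0,5],"twist":[0,0,0],"hand":-1}
    - {"dp":[-2,0,5],"twist":[0,0,0],"hand":-1}

```text
clock: 13.4
tool_pos: [0.5732, 0.0521, 0.1671]
eef_rot: [0.85, 0.526, -0.0, -0.0]
contact_force: [0.3, -0.4, -2.7]
opening: 0.558
finger_force: 20.0
```

```bash
python3 to.py .5734 .052 .1645; python3 fit.py
```

```text
clock 13.4 pos [0.5732 0.0521 0.1671] q [-0.33  0.72  0.28  1.79 -0.3   0.67 -0.34] F [ 0.3 -0.4 -2.7] open 0.558 20.004603937377397
[[0.447, 0.895, -0.0], [0.895, -0.447, 0.0], [0.0, -0.0, -1.0]]
dp [-0.   0.2  2.6]
side 309 tcp [0.5732 0.0521 0.1671] axis [ 0.574   0.0539 -0.0191 -0.0244] rms 0.001 free r [0.5737 0.0535 0.0282] zmin [0.1141 0.1273]
top 75 tcp [0.5733 0.0521 0.1671] axis [ 0.5738  0.0531 -0.0288 -0.0042] rms 0.0003 free r [0.5732 0.053  0.0281] zmin [0.1252 0.1542]
```

Centred within about 0.5 mm. Lowering gently until contact.

Request:
step_arm:
  motion:
    - {"dp":[0,0,0.5],"twist":[0,0,0],"hand":-1}
    - {"dp":[0,0,1],"twist":[0,0,0],"hand":-1}
    - {"dp":[0,0,1.5],"twist":[0,0,0],"hand":-1}
    - {"dp":[0,0,2],"twist":[0,0,0],"hand":-1}
    - {"dp":[0,0,2],"twist":[0,0,0],"hand":-1}

```text
clock: 14.12
tool_pos: [0.5732, 0.0521, 0.1652]
eef_rot: [0.85, 0.526, -0.0, -0.0]
contact_force: [-0.8, -0.0, -2.5]
opening: 0.555
finger_force: 20.0
```

Request:
step_arm:
  motion:
    - {"dp":[0,0,0.5],"twist":[0,0,0],"hand":-1}
    - {"dp":[0,0,1],"twist":[0,0,0],"hand":-1}
    - {"dp":[0,0,1],"twist":[0,0,0],"hand":-1}

```text
clock: 14.5
tool_pos: [0.5734, 0.0521, 0.1645]
eef_rot: [0.85, 0.526, 0.0, 0.0]
contact_force: [-0.5, -0.2, 0.3]
opening: 0.562
finger_force: 20.0
```

Request:
step_arm:
  motion:
    - {"dp":[0,0,0.3],"twist":[0,0,0],"hand":-1}
    - {"dp":[0,0,0.3],"twist":[0,0,0],"hand":-1}

```text
clock: 14.75
tool_pos: [0.5736, 0.0521, 0.1645]
eef_rot: [0.85, 0.526, 0.0, 0.0]
contact_force: [-1.0, -0.1, 5.5]
opening: 0.559
finger_force: 20.0
```

Request:
step_arm:
  motion:
    - {"dp":[0,0,0],"twist":[0,0,0],"hand":-1}
    - {"dp":[0,0,0],"twist":[0,0,0],"hand":-1}
  force: 4

```text
clock: 15.0
tool_pos: [0.5738, 0.0519, 0.1642]
eef_rot: [0.851, 0.526, 0.0, 0.0]
contact_force: [-0.8, -1.0, 5.7]
opening: 0.566
finger_force: 4.0
```

Request:
step_arm:
  motion:
    - {"dp":[0,0,0],"twist":[0,0,0],"hand":0.3}
    - {"dp":[0,0,0],"twist":[0,0,0],"hand":0.6}
    - {"dp":[0,0,0],"twist":[0,0,0],"hand":1}
    - {"dp":[0,0,0],"twist":[0,0,0],"hand":1}
    - {"dp":[0,0,0],"twist":[0,0,0],"hand":1}

```text
clock: 15.62
tool_pos: [0.5733, 0.0522, 0.1638]
eef_rot: [0.85, 0.526, -0.0, -0.0]
contact_force: [-0.9, 0.2, 0.6]
opening: 1.002
finger_force: 0.0
```

Request:
step_arm:
  motion:
    - {"dp":[0,0,-10],"twist":[0,0,0],"hand":1}
    - {"dp":[0,0,-30],"twist":[0,0,0],"hand":1}
    - {"dp":[0,0,-60],"twist":[0,0,0],"hand":1}
    - {"dp":[0,0,-90],"twist":[0,0,0],"hand":1}
    - {"dp":[0,0,-110],"twist":[0,0,0],"hand":1}

```text
clock: 16.25
tool_pos: [0.5738, 0.0519, 0.2762]
eef_rot: [0.851, 0.526, 0.001, 0.001]
contact_force: [0.8, -0.3, -0.4]
opening: 0.995
finger_force: 0.0
```

```bash
python3 to.py .4 .05 .3; python3 - <<'E'
from ang import *
for c in('side','top'):
    s=snap(c,c+'_end.png');Q=cloud(s)
    try: print(c,disc(Q,(.5737,.053),.04,.2)[1].round(4))
    except Exception as e: print(c,e)
    try: print(read(s))
    except Exception as e: print(e)
E
```

```text
clock 16.25 pos [0.5738 0.0519 0.2762] q [-0.38  0.59  0.35  1.68 -0.24  0.92 -0.4 ] F [ 0.8 -0.3 -0.4] open 0.995 0.0
[[0.447, 0.895, 0.002], [0.895, -0.447, 0.0], [0.001, 0.002, -1.0]]
dp [ -79.4 -154.6  -24.3]
side [5.711e-01 4.960e-02 2.011e-01 5.743e-01 5.100e-02 2.710e-02 3.780e+02]
(42, np.float64(1.4006268797656378), np.float64(1.5694168435445266))
top [5.704e-01 4.670e-02 1.991e-01 5.724e-01 5.150e-02 2.450e-02 4.570e+02]
(54, np.float64(1.5283571569660916), np.float64(1.5848597092490102))
```

View pics/side_end.png

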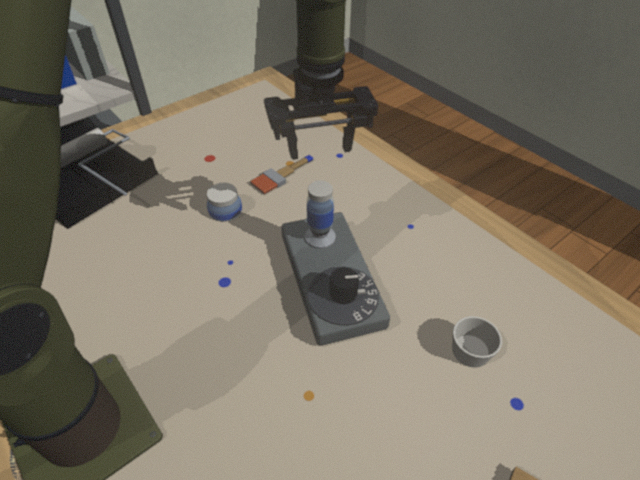

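The picture shows the jar standing upright on the pad at (320,210), pointer at 5, and squat jar, brush and pot where they were. I'll let the arm settle and hand in.

Request:
step_arm:
  motion:
    - {"dp":[0,0,-15],"twist":[0,0,0],"hand":1}
    - {"dp":[0,0,-30],"twist":[0,0,0],"hand":1}
    - {"dp":[0,0,-30],"twist":[0,0,0],"hand":1}
    - {"dp":[0,0,-30],"twist":[0,0,0],"hand":1}

```text
clock: 16.85
tool_pos: [0.573, 0.0522, 0.3036]
eef_rot: [0.85, 0.526, -0.0, -0.0]
contact_force: [0.6, 0.2, -0.2]
opening: 1.003
finger_force: 0.0
```

```bash
python3 -c "
from h import *
s=snap('side');print(disc(cloud(s),(.5737,.053),.04,.2)[1].round(4));print(r.finish_job())"
```

```text
[5.711e-01 4.990e-02 2.011e-01 5.735e-01 5.190e-02 2.610e-02 3.750e+02]
the job is handed in; nothing more can be done
None
```

The job is handed in at about 17 s: the sleeve is at 5 and released, the tall jar stands upright on the pad within about 1–2 mm of its centre, and the squat jar, brush and pot were not touched.

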